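# Roll the test bar into the V-block

### The arm

A 6-joint arm with a two-finger parallel gripper is mounted at the origin on a cart in front of the work surface, level with it; the furniture and walls round the work are solid. World frame = base frame: x ahead of the robot, y to its left, z up, the work surface at z = 0. Lengths are in m, angles in rad, forces in N, time in s.
With the tool pointing down it reaches from about 0.3 to 0.825 m from the base axis. Payload 5.4 kg.
Tool frame: the origin (TCP) lies on the centre line of the jaws, within the pads' length; the fingertips stand ahead of it and the grasp point (between the pads) lies 8 mm behind it (ctrl.nose_length is the z of the fingertips in the tool frame, in m); z points along the fingers, y is the line along which they close (so a half turn about z gives the same grasp; the last joint's range is limited). The gripper opens to 92 mm and grips with 3 to 60 N. Pads are 20 mm wide; open, the fingers measure 128 mm over their backs; the gripper's body (75 mm by 189 mm) begins 69 mm behind the grasp point.
Start: joints at [1.036, 0.158, 1.597, -0, 1.386, -0.21], TCP at [0.184, 0.545, 0.226] pointing down, gripper open.
Joint ranges: [-2.91, 2.91], [-0.94, 2.29], [0.18, 2.7], [-1.29, 4.43], [0.17, 2.64], [-3, 3]. Speed limits (rad/s): [2.57, 2.57, 3.14, 3.14, 3.14, 3.14].

### API

Orientations are given as a unit quaternion [x, y, z, w].
In Python, from station import sensors, vision, finish_job, ctrl gives the robot as it stands.
- The arm moves only by the tool move_arm, never from a script. Its argument "motion" is one flat list of numbers, 5 for each row, row after row: the shift along the tool's x, y, z in cm, then the turn about the tool's z in rad, then the closure, from -1 (fully open) to 1 (shut). In form: [x, y, z, roll, claw, x, y, z, roll, claw, ...]. A call has 1 to 8 rows; each row shifts and turns the commanded pose from where the row before left it, along the tool's axes as they then stand; what a row does not reach is not made up. A row lasts 1/10 s, in which the tool goes at most 50 mm and 8.59 degrees, less where a joint would pass 70% of its speed; a pose out of reach is approached as far as the arm can. A call with a gripper value outside its range is refused whole. The fingers move at their own pace and stop on an object; "squeeze" is the grip in N (left out, the last holds). Time passes only in rows, so rows that do not move let the fingers close. It gives the time, the measured TCP pose, the force, the opening and the grip force at its end, in the units of the state.
- sensors.observe(): the state, without advancing time (a new reading comes with each control period).
- vision.read_camera(name): name is "scene" or "top" or "wrist"; returns the picture (480x640x3 uint8, blue, green, red); there is no depth.
- vision.calibration(name): a dict with "K" (3x3 intrinsics, pixels), "distortion" ([k1, k2, p1, p2, k3] as OpenCV has them; the pictures are not rectified), "camera_from_world" (4x4, takes a point from world to camera coordinates). Camera axes: x right, y up, looking along -z (the intrinsics and any distortion apply to the point x, -y, -z); pixel columns grow to the right and rows downward; lengths in m; the calibration is good to about 2 mm. A picture is of the moment at which its call begins: read the wrist's pose just before it. calibration takes no time and is no camera call; for the wrist camera it gives the pose at the moment of the call.
- finish_job(): hands the job in; it is judged then, once.
The state is a dict: "time_s": time; "qpos": joint angles; "joint_velocities": joint speeds; "tau": joint torques, N m; "ee_pos": TCP position; "eef_rot": TCP orientation; "ft_force": force on the tool from outside, world axes, zero at the start; "ft_torque": the same for the moment, N m; "finger_gap": finger opening in m; "gripper_force": force on a finger pad.
Only numpy, scipy, OpenCV 4.12 (cv2) and the standard library are available. Lean on these libraries where they do the work, as an engineer would, in place of code of your own. Each camera call takes 0.05 s, during which the arm holds its last target. There are 200 camera calls.

### The job

Without picking anything up, use the fingertips to push the round aluminium bar by its side so that it rolls along the board, up the V-block's ramp and down into the groove. Then push the bar endwise along the groove until it butts against the plate (end stop) that closes one end of the groove, and take the hand away. Leave the battery, the slotted mass and the eraser where they are.

Things in the scene. Friction and masses are not known exactly. Their poses are not given: they have to be found in the camera images.
- bar: Smooth solid aluminium round bar lying loose on the board in front of the ramp, 90 to 140 mm from the groove, roughly parallel to it: diameter 32 mm, length 150 mm, about 0.33 kg. Origin at its middle, on its axis (16 mm above the board at first); its y axis runs along the bar, x and z turn as it rolls. Pushed, it may run ahead a little and roll back from the ramp.
- vblock: Dark steel V-block fixed to the board. Origin on the board's top below the groove's bottom line; y along the groove, +x the way the bar rolls in. Reaches from y -70 to +70 mm. Ramp on the robot's side: 1 mm high at x = -44 mm, up to a lip 9.2 mm high at x = -12; 120 degree groove, bottom 2.5 mm high at x = 0, up to x = 18; then a back wall 30 mm high to x = 34. The -y end is open.
- seat (a point): Where the middle of the bar lies once it is down in the groove with its +y end touching the stop: 21 mm above the board, on the groove's middle plane, 75 mm to -y of the stop's face (block y = -5 mm); axes as the block's. The bar's -y end then overhangs the block's open end by 10 mm.
- battery_9v: Bystander: 9 V block battery standing upright, 18 x 27 x 47 mm, loose, 60 mm or so beyond the end stop; origin at the centre of its underside.
- mass_100: Bystander: brass-coloured slotted mass, a disc 38 mm across and 11 mm high, loose, beside the battery; origin at the centre of its underside.
- eraser: Bystander: eraser in a card sleeve, 19 x 42 x 12 mm, loose, beyond the battery, further from the end stop; origin at the centre of its underside.
- stop (a point): Middle of the inner face of the end stop, a bright steel plate 8 mm thick and 36 mm high that closes the groove's +y end (block frame: x = -16 to 34 mm, face at y = +70 mm). The point is 21 mm above the board, axes as the block's. The bar starts 15 to 40 mm short of it, measured along the groove.
- board: Fixed plywood baseboard on the trolley, 430 x 540 x 15 mm, on which all the work lies: its top is at z = 0.015 m. Origin at the centre of its underside.

How it is judged:
On the way, in this order (a step that is already met when the one before it is completed fails the run):
1. the bar rolls (turns about its axis) along the board towards the block (angular speed of bar above 0.4 rad/s and x of bar in the frame of vblock below -0.045 m and z of bar in the frame of vblock below 0.02 m), for 0.1 s.
2. the bar lies in the groove (x of bar in the frame of vblock between -0.005 and 0.005 m and z of bar in the frame of vblock below 0.0245 m and angle between the y axis of bar and the y axis of vblock, either way round below 0.06 rad), for 0.2 s.
At the end, for the whole second after the job is handed in: The bar lies at rest down in the groove (axis within 3 mm and 0.04 rad of its seated place) with its end within 4 mm of the end stop (x of bar in the frame of seat between -0.003 and 0.003 m and y of bar in the frame of seat between -0.004 and 0.003 m and z of bar in the frame of seat between -0.003 and 0.003 m and angle between the y axis of bar and the y axis of vblock, either way round below 0.04 rad and linear speed of bar below 0.01 m/s and angular speed of bar below 0.2 rad/s); the robot touches nothing.
It fails at once if the bar is lifted off the board or the block (z of bar in the frame of vblock above 0.034 m or (z of bar in the frame of vblock above 0.022 m and x of bar in the frame of vblock below -0.05 m)).
It fails at once if a bystander (battery, slotted mass or eraser) is moved more than 10 mm or tipped (distance of any of battery_9v, mass_100, eraser from where it was at the start of the episode above 0.01 m or angle between battery_9v's own z axis and vertical above 0.3 rad).
It also fails if it takes over 43 s, if anything falls off the work surface, if the arm or the gripper's body presses on something with over 40 N, if the wrist force passes 120 N, or if a joint passes its speed limit or range.

## Working session

There is one attempt and no reset: what is moved stays moved. The work goes in short steps, Python scripts to look and compute and a tool call to move; the robot and the scene stay as the last step left them, time stands still between calls to the robot, and variables do not carry over. Pictures are saved under pics/ and viewed, at most 10 in all, crops included, and the job is handed in when it is done.

Besides the shell and the picture viewer there is one more tool, called after ">>>" in YAML: its name, and indented under it one key for each argument. move_arm: Moves the arm, as the interface text tells. Its arguments: {"type":"object","properties":{"motion":{"type":"array"},"squeeze":{"type":"number"}},"required":["motion"]}

```bash
ls; mkdir -p pics; python3 - <<'E'
from station import sensors, vision, ctrl
import cv2, numpy as np
for n in ("top","scene"):
    cv2.imwrite(f"pics/{n}0.png",vision.read_camera(n))
    c=vision.calibration(n);print(n,c)
print(sensors.observe(),ctrl.nose_length)
E
```

```text
pics
top {'K': array([[519.6008629 ,   0.        , 321.06671231],
       [  0.        , 519.6008629 , 239.52312621],
       [  0.        ,   0.        ,   1.        ]]), 'distortion': array([0.0376116, 0.       , 0.       , 0.       , 0.       ]), 'camera_from_world': array([[ 0.02946525, -0.99955585, -0.00446209,  0.25064496],
       [ 0.99552803,  0.02894509,  0.08992284, -0.48823564],
       [-0.08975374, -0.00709173,  0.99593874, -0.86673543],
       [ 0.        ,  0.        ,  0.        ,  1.        ]])}
scene {'K': array([[542.39686481,   0.        , 321.56929021],
       [  0.        , 542.39686481, 238.50293587],
       [  0.        ,   0.        ,   1.        ]]), 'distortion': array([-0.04494658,  0.        ,  0.        ,  0.        ,  0.        ]), 'camera_from_world': array([[-0.49024544, -0.87157814,  0.00330915,  0.45062844],
       [ 0.51446464, -0.28630726,  0.80830334, -0.20894029],
       [-0.70355209,  0.39796946,  0.58875697, -0.6324121 ],
       [ 0.        ,  0.        ,  0.        ,  1.        ]])}
{'time_s': 0.1, 'qpos': array([ 1.03588864e+00,  1.58996779e-01,  1.59808800e+00,  9.84251236e-06,
        1.38623691e+00, -2.10060035e-01]), 'joint_velocities': array([ 0.0005238 , -0.00019718, -0.00232959,  0.00211662,  0.00044471,
        0.00172387]), 'tau': array([-2.47882426e-04, -3.86504316e+01, -3.22960353e+01,  7.02954247e-02,
        3.39614984e-02, -4.64441439e-05]), 'ee_pos': array([0.18322693, 0.54444273, 0.22472051]), 'eef_rot': array([ 1.61711439e-01,  9.86837709e-01, -8.03472063e-04, -3.19128378e-04]), 'ft_force': array([ 0.37320759, -0.31606674,  0.05934309]), 'ft_torque': array([0.0206439 , 0.02518438, 0.00142789]), 'gripper_force': 0.0, 'finger_gap': 0.09184278696819957} 0.011
```

View pics/top0.png

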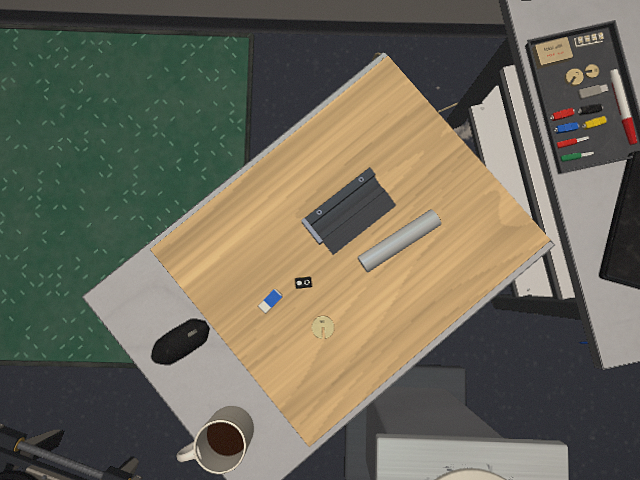

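View pics/scene0.png

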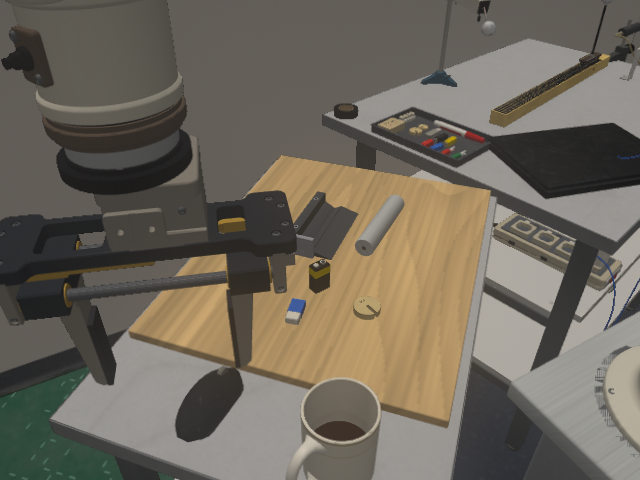

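The top view shows the bar from about (362,265) to (438,215). The V-block is at (303–395, 168–254) with the stop on its left end at about (313,232), and the bystanders are left of and below that. Next, a zoomed crop to get the corners.

```bash
cat > h.py <<'E'
import numpy as np, cv2
from station import vision, sensors
def ray(n,px,c=None):
    c=c or vision.calibration(n); T=np.array(c["camera_from_world"])
    p=cv2.undistortPoints(np.array([[px]],float),c["K"],c["distortion"])[0,0]
    R,t=T[:3,:3],T[:3,3]
    return -R.T@t, R.T@np.array([p[0],-p[1],-1.])
def cast(n,px,z,c=None):
    o,d=ray(n,px,c); return o+d*(z-o[2])/d[2]
def proj(n,P,c=None):
    c=c or vision.calibration(n); T=np.array(c["camera_from_world"])
    q=(T[:3,:3]@np.asarray(P,float).reshape(-1,3).T).T+T[:3,3]
    q=q*[1,-1,-1]
    return cv2.projectPoints(q,np.zeros(3),np.zeros(3),c["K"],c["distortion"])[0][:,0]
E
python3 - <<'E'
import cv2,numpy as np
im=cv2.imread("pics/top0.png")[155:275,290:450]
cv2.imwrite("pics/crop0.png",cv2.resize(im,None,fx=5,fy=5,interpolation=cv2.INTER_CUBIC))
E
```

```text
(no output)
```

View pics/crop0.png

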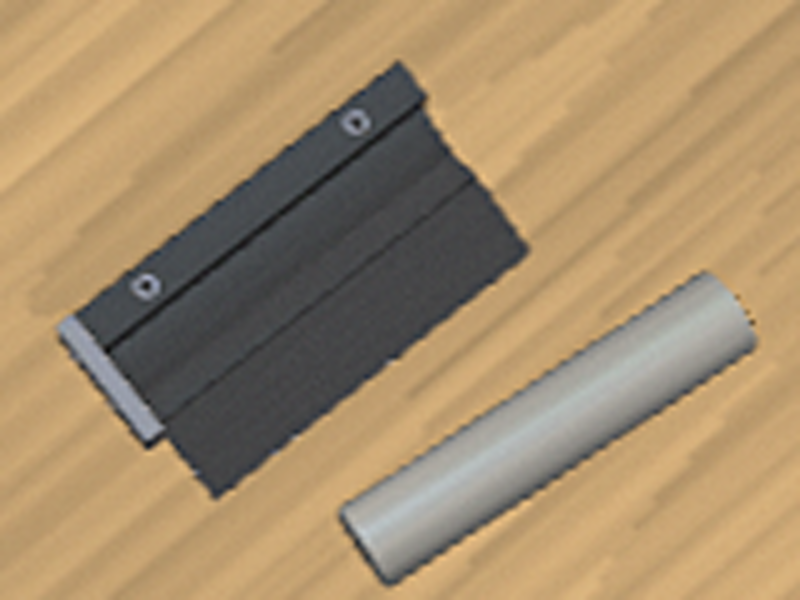

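The crop shows these corners. Ramp toe: (217,497) and (528,250). Stop top: (78,318), (163,432) and (148,442). Back wall corner: (400,62). Bar silhouette: (342,512), (390,585), (705,272) and (755,345).

```bash
cat >> h.py <<'E'
def fit():
    f=lambda x,y:(np.array([x,y])-2)/5+[290,155]
    L=[((217,497),.016,-44,70),((528,250),.016,-44,-70),((78,318),.051,34,70),((163,432),.051,-16,70),((400,62),.045,34,-70),((427,102),.045,18,-70)]
    W=np.array([cast("top",f(*l[0]),l[1])[:2] for l in L]); B=np.array([[l[2],l[3]] for l in L])/1e3
    Wc,Bc=W.mean(0),B.mean(0); H=(B-Bc).T@(W-Wc)
    th=np.arctan2(H[0,1]-H[1,0],H[0,0]+H[1,1]); R=np.array([[np.cos(th),-np.sin(th)],[np.sin(th),np.cos(th)]])
    t=Wc-R@Bc
    return th,R,t,(W-(B@R.T+t))*1e3
E
python3 - <<'E'
from h import *
np.set_printoptions(precision=4,suppress=True)
th,R,t,res=fit(); print(th,t,res)
f=lambda x,y:(np.array([x,y])-2)/5+[290,155]
c=[cast("top",f(*p),.031)[:2] for p in [(342,512),(390,585),(705,272),(755,345)]]
bl=[(R.T@(p-t))*1e3 for p in c]; print("bar corners in block mm",bl)
a,b=(np.array(bl[0])+bl[1])/2,(np.array(bl[2])+bl[3])/2
print("ends",a,b,"centre",(a+b)/2,np.linalg.norm(a-b), "ang",np.arctan2(-(a-b)[0],(a-b)[1]))
print("world centre",(c[0]+c[1]+c[2]+c[3])/4)
for p,z in [((303,283),.062),((270,301),.027),((323,327),.026)]:
  w=cast("top",p,z)[:2]; print("byst",w,(R.T@(w-t))*1e3)
from scipy.spatial.transform import Rotation as Ro
s=sensors.observe();print(Ro.from_quat(s["eef_rot"]).as_matrix(), s["ee_pos"])
E
```

```text
0.7012612580610134 [0.5332 0.2186] [[ 2.463  -0.1014]
 [ 0.9619  1.5583]
 [-1.0803 -2.0061]
 [-0.0961  0.8841]
 [-0.5199 -0.6369]
 [-1.7287  0.302 ]]
bar corners in block mm [array([-72.9906,  39.2577]), array([-102.2115,   42.0586]), array([ -86.096 , -108.4546]), array([-115.8802, -105.7461])]
ends [-87.6011  40.6581] [-100.9881 -107.1004] centre [-94.2946 -33.2211] 148.3636978541017 ang -0.09035424377396181
world centre [0.4826 0.1324]
byst [0.4055 0.2918] [-50.4102 138.2874]
byst [0.3739 0.3477] [-38.4622 201.4105]
byst [0.3332 0.2572] [-127.9208  158.5261]
[[-0.9477  0.3192 -0.0009]
 [ 0.3192  0.9477 -0.0015]
 [ 0.0004 -0.0017 -1.    ]] [0.1832 0.5444 0.2247]
```

>>> move_arm:
  motion: [0,0,0,-0.147,-1,0,0,0,-0.147,-1,0,0,0,-0.147,-1,0,0,0,-0.147,-1,0,0,0,-0.147,-1,0,0,0,-0.147,-1,0,0,0,-0.144,-1,0,0,0,0,-1]

```text
time_s: 0.9
ee_pos: [0.1833, 0.5446, 0.2251]
eef_rot: [-0.344, 0.939, -0.0, -0.0]
ft_force: [-0.4, -0.9, 0.1]
finger_gap: 0.0919
gripper_force: 0.0
```

```bash
cat >> h.py <<'E'
def where():
    from scipy.spatial.transform import Rotation as Ro
    th,R,t,_=fit(); s=sensors.observe(); M=Ro.from_quat(s["eef_rot"]).as_matrix()
    b=R.T@(s["ee_pos"][:2]-t)*1e3
    yaw=np.arctan2(M[1,1],M[0,1])-th-np.pi/2
    print("t %.2f block xy mm %s tipz above board %.1f yawerr %.3f F_block %s Fz %.1f gap %.3f"%(s["time_s"],b.round(1),(s["ee_pos"][2]-.011-.015)*1e3,yaw,(R.T@s["ft_force"][:2]).round(2),s["ft_force"][2],s["finger_gap"]),s["qpos"].round(2))
E
python3 -c "from h import *;where()"
```

```text
t 0.90 block xy mm [-57.  474.8] tipz above board 199.1 yawerr 0.000 F_block [-0.85 -0.44] Fz 0.1 gap 0.092 [ 1.04  0.16  1.6   0.    1.39 -1.24]
```

>>> move_arm:
  motion: [0.6,-3.6,0,0,-1,0.7,-3.6,0,0,-1,0.7,-3.6,0,0,-1,0.7,-3.6,0,0,-1,0.6,-3.6,0,0,-1,0.7,-3.6,0,0,-1,0.6,-3.6,0,0,-1,0.7,-3.6,0,0,-1]

```text
time_s: 1.7
ee_pos: [0.3292, 0.2893, 0.2255]
eef_rot: [-0.342, 0.94, 0.0, 0.0]
ft_force: [1.5, 0.1, -0.2]
finger_gap: 0.0915
gripper_force: 0.0
```

>>> move_arm:
  motion: [0.7,-3.6,0,0,-1,0.7,-3.6,0,0,-1,0.7,-3.6,0,0,-1,0.7,-3.6,0,0,-1,0.6,-3.6,0,0,-1,0.6,-3.6,0,0,-1,0,0,0,0,-1,0,0,0,0,-1]

```text
time_s: 2.5
ee_pos: [0.4374, 0.0996, 0.2253]
eef_rot: [-0.342, 0.94, 0.0, -0.0]
ft_force: [-0.6, 0.5, -0.2]
finger_gap: 0.0919
gripper_force: 0.0
```

```bash
python3 -c "
from h import *;where()
cv2.imwrite('pics/top1.png',vision.read_camera('top'));cv2.imwrite('pics/wrist1.png',vision.read_camera('wrist'))"
```

```text
t 2.50 block xy mm [-150.   -29.1] tipz above board 199.3 yawerr -0.004 F_block [-0.15  0.72] Fz -0.2 gap 0.092 [-0.05 -0.18  1.93  0.    1.39 -2.31]
```

View pics/wrist1.png

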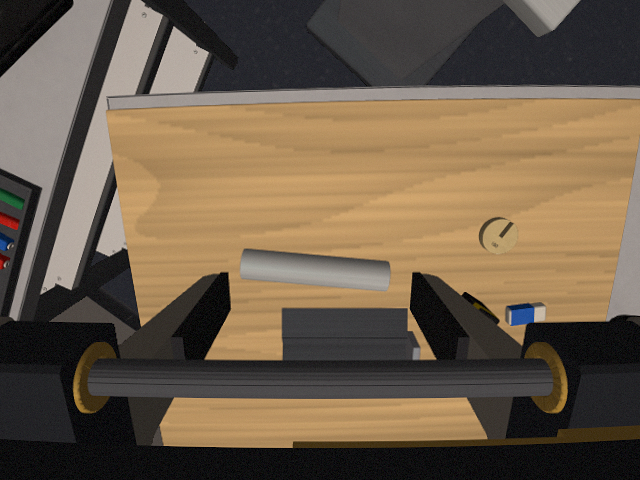

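The wrist view shows the bar at roughly (241–389, 250–290) and tilted. The ramp toe runs from (282,309) to (408,308), and the fingers are clear. I'll check the positions from this view.

```bash
python3 -c "
from h import *
th,R,t,_=fit();c=vision.calibration('wrist')
for p,z in [((242,263),.031),((389,275),.031),((282,309),.016),((408,308),.016),((463,295),.062)]:
  w=cast('wrist',p,z,c)[:2];print(p,w,(R.T@(w-t)*1e3).round(1))
"
```

```text
(242, 263) [0.52403468 0.07084883] [-102.4 -107. ]
(389, 275) [0.43651096 0.19522591] [-89.   44.5]
(282, 309) [0.54456268 0.13776666] [-43.5 -69.1]
(408, 308) [0.45379018 0.24414322] [-44.2  70.7]
(463, 295) [0.4005863  0.25211998] [-79.7 111.2]
```

The two views agree, so I'll descend to 10 mm above the board.

>>> move_arm:
  motion: [0,0,3.5,0,-1,0,0,3.5,0,-1,0,0,3.5,0,-1,0,0,3.5,0,-1,0,0,3.0,0,-1,0,0,1.9,0,-1,0,0,0,0,-1,0,0,0,0,-1]

```text
time_s: 3.4
ee_pos: [0.4374, 0.1007, 0.0371]
eef_rot: [-0.344, 0.939, 0.0, -0.0]
ft_force: [0.4, 0.5, 0.7]
finger_gap: 0.0919
gripper_force: 0.0
```

```bash
python3 -c "
from h import *;where()"
```

```text
t 3.40 block xy mm [-149.3  -28.3] tipz above board 11.1 yawerr 0.001 F_block [0.61 0.13] Fz 0.7 gap 0.092 [-0.04  0.08  2.09  0.    0.97 -2.32]
```

>>> move_arm:
  motion: [-0.5,0,0,0,-1,-0.5,0,0,0,-1,-0.5,0,0,0,-1,-0.3,0,0,0,-1,-0.3,0,0,0,-1,-0.3,0,0,0,-1,-0.3,0,0,0,-1,-0.3,0,0,0,-1]

```text
time_s: 4.2
ee_pos: [0.4606, 0.1193, 0.0365]
eef_rot: [-0.343, 0.939, 0.0, -0.0]
ft_force: [-0.0, -0.2, 0.5]
finger_gap: 0.0916
gripper_force: 0.1
```

>>> move_arm:
  motion: [-0.3,0,0,0,-1,-0.3,0,0,0,-1,-0.3,0,0,0,-1,-0.3,0,0,0,-1,-0.3,0,0,0,-1,-0.3,0,0,0,-1,-0.3,0,0,0,-1,-0.3,0,0,0,-1]

```text
time_s: 5.0
ee_pos: [0.479, 0.1348, 0.0366]
eef_rot: [-0.343, 0.939, 0.0, 0.0]
ft_force: [-0.8, 0.1, 0.4]
finger_gap: 0.0918
gripper_force: 0.1
```

```bash
python3 -c "
from h import *;where()
cv2.imwrite('pics/w2.png',vision.read_camera('wrist'))"
```

```text
t 5.00 block xy mm [-95.5 -29.1] tipz above board 10.6 yawerr -0.000 F_block [-0.55  0.54] Fz 0.4 gap 0.092 [ 0.03  0.2   1.96  0.    0.98 -2.24]
```

View pics/w2.png

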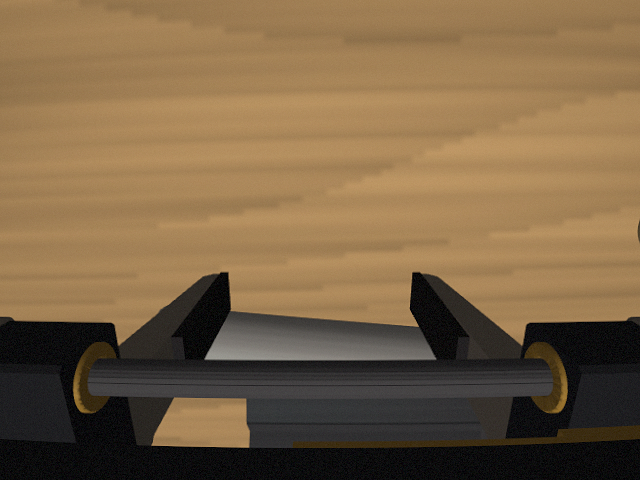

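The bar is still tilted, with its rear edge running from (228,312) to (418,326), and is rolling ahead of the fingers. The ramp toe should square it up, so I'll keep pushing.

>>> move_arm:
  motion: [-0.3,0,0,0,-1,-0.3,0,0,0,-1,-0.3,0,0,0,-1,-0.3,0,0,0,-1,-0.3,0,0,0,-1,-0.3,0,0,0,-1,-0.3,0,0,0,-1,-0.3,0,0,0,-1]

```text
time_s: 5.85
ee_pos: [0.4967, 0.15, 0.0364]
eef_rot: [-0.344, 0.939, -0.0, -0.001]
ft_force: [-1.7, -2.3, 1.9]
finger_gap: 0.0917
gripper_force: 1.8
```

```bash
python3 -c "
from h import *;where()
a=vision.read_camera('wrist')[240:400,100:540];b=vision.read_camera('top')[150:290,280:460]
cv2.imwrite('pics/w3.png',np.vstack([cv2.resize(a,(660,240)),cv2.resize(b,(660,340))]))"
```

```text
t 5.85 block xy mm [-72.2 -28.8] tipz above board 10.4 yawerr 0.000 F_block [-2.74 -0.65] Fz 1.9 gap 0.092 [ 0.06  0.25  1.9  -0.    0.99 -2.21]
```

View pics/w3.png

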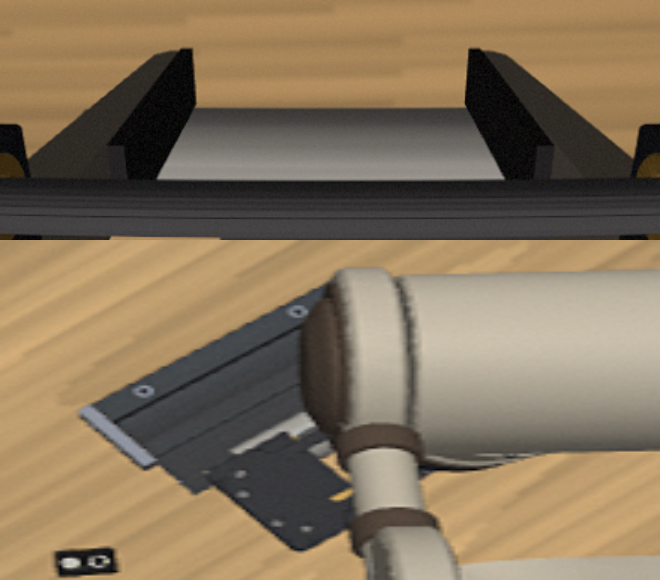

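The bar is now square against both fingers and starting up the ramp.

>>> move_arm:
  motion: [-0.3,0,0,0,-1,-0.3,0,0,0,-1,-0.3,0,0,0,-1,-0.3,0,0,0,-1,-0.3,0,0,0,-1,-0.3,0,0,0,-1,-0.3,0,0,0,-1,-0.3,0,0,0,-1]

```text
time_s: 6.75
ee_pos: [0.5157, 0.1658, 0.0366]
eef_rot: [-0.343, 0.939, 0.0, 0.0]
ft_force: [-2.4, -2.7, 1.6]
finger_gap: 0.0919
gripper_force: 1.7
```

>>> move_arm:
  motion: [-0.3,0,0,0,-1,-0.3,0,0,0,-1,-0.3,0,0,0,-1,-0.3,0,0,0,-1,-0.3,0,0,0,-1,0,0,0,0,-1,0,0,0,0,-1,0,0,0,0,-1]

```text
time_s: 7.55
ee_pos: [0.5269, 0.1753, 0.0365]
eef_rot: [-0.343, 0.939, 0.0, -0.0]
ft_force: [-0.1, -0.7, 0.0]
finger_gap: 0.0919
gripper_force: 0.0
```

```bash
python3 -c "
from h import *;where()
a=vision.read_camera('wrist')[240:400,100:540];b=vision.read_camera('scene')[150:300,250:450]
cv2.imwrite('pics/w4.png',np.vstack([cv2.resize(a,(480,175)),cv2.resize(b,(480,360))]))"
```

```text
t 7.55 block xy mm [-32.8 -29. ] tipz above board 10.5 yawerr -0.000 F_block [-0.49 -0.49] Fz 0.0 gap 0.092 [ 0.1   0.33  1.79  0.    1.01 -2.17]
```

View pics/w4.png

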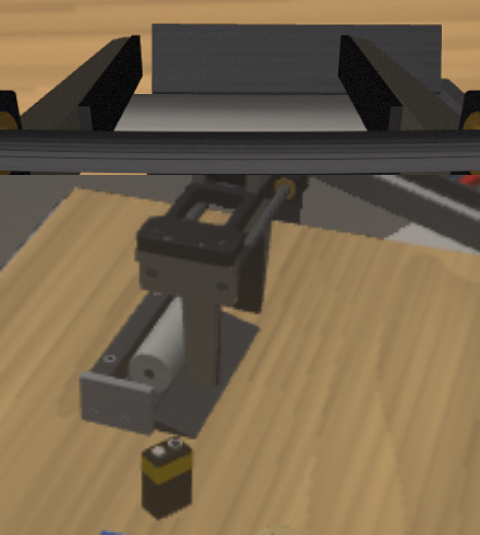

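The force is gone and the bar sits in the groove. Next I'll back off, rise, close the fingers and go round to the open end.

>>> move_arm:
  motion: [1,0,0,0,-1,1,0,0,0,-1,0.5,0,-2,0,-1,0,0,-3,0,1,0,0,-3,0,1,-1,-2.5,0,0,1,-1.6,-2.5,0,0,1,-1.6,-2.5,0,0,1]

```text
time_s: 8.45
ee_pos: [0.5886, 0.1281, 0.1169]
eef_rot: [-0.343, 0.939, -0.0, 0.0]
ft_force: [0.4, -0.1, 0.8]
finger_gap: 0.0538
gripper_force: 0.0
```

>>> move_arm:
  motion: [-1.6,-2.5,0,0,1,0,-2.5,0,0,1,0,0,0,0,1,0,0,0,0,1,0,0,0,0,1,0,0,0,0,1]

```text
time_s: 9.05
ee_pos: [0.6319, 0.1018, 0.1166]
eef_rot: [-0.344, 0.939, 0.0, -0.0]
ft_force: [-0.2, 0.9, -0.7]
finger_gap: 0.0058
gripper_force: 0.0
```

```bash
python3 -c "
from h import *;where()
cv2.imwrite('pics/w5.png',vision.read_camera('wrist'))"
```

```text
t 9.05 block xy mm [   0. -153.] tipz above board 90.6 yawerr 0.001 F_block [0.42 0.81] Fz -0.7 gap 0.006 [-0.03  0.42  1.5   0.    1.22 -2.3 ]
```

View pics/w5.png

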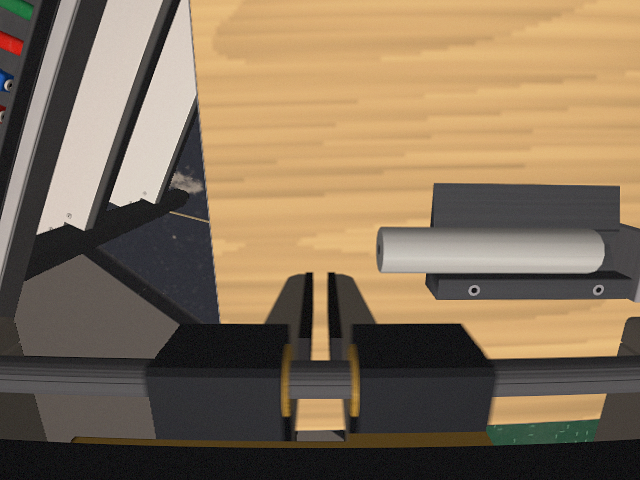

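The bar lies in the groove, from about (378,250) to (604,250), and the fingers are clear beyond its open end. I'll descend and measure the end position.

```bash
python3 -c "
from h import *
th,R,t,_=fit();c=vision.calibration('wrist')
for p in [(378,250),(604,250)]:
  w=cast('wrist',p,.036,c)[:2];print((R.T@(w-t)*1e3).round(1))
"
```

```text
[  -0.4 -112.3]
[-0.2 49.6]
```

>>> move_arm:
  motion: [0,0,2,0,1,0,0,2,0,1,0,0,2,0,1,0,0,1.8,0,1,0,0,0,0,1,0,0,0,0,1]

```text
time_s: 9.7
ee_pos: [0.6326, 0.1014, 0.0389]
eef_rot: [-0.344, 0.939, 0.0, -0.0]
ft_force: [0.3, -0.3, -0.2]
finger_gap: 0.0003
gripper_force: 0.0
```

```bash
python3 -c "
from h import *;where()"
```

```text
t 9.70 block xy mm [   0.3 -153.7] tipz above board 12.9 yawerr 0.000 F_block [ 0.1  -0.42] Fz -0.2 gap 0.000 [-0.03  0.52  1.53  0.    1.09 -2.3 ]
```

>>> move_arm:
  motion: [0,0.7,0,0,1,0,0.7,0,0,1,0,0.4,0,0,1,0,0.4,0,0,1,0,0.4,0,0,1,0,0.4,0,0,1,0,0.4,0,0,1,0,0.4,0,0,1]

```text
time_s: 10.5
ee_pos: [0.6085, 0.1302, 0.0388]
eef_rot: [-0.343, 0.939, -0.0, 0.0]
ft_force: [1.2, -1.2, 0.1]
finger_gap: 0.0007
gripper_force: 0.8
```

>>> move_arm:
  motion: [0,0.3,0,0,1,0,0.3,0,0,1,0,0.3,0,0,1,0,0.2,0,0,1,0,0.2,0,0,1,0,0.1,0,0,1,0,0,0,0,1]

```text
time_s: 11.2
ee_pos: [0.5992, 0.141, 0.0386]
eef_rot: [-0.344, 0.939, 0.0, -0.0]
ft_force: [1.3, 0.2, 0.3]
finger_gap: 0.0003
gripper_force: 0.6
```

```bash
python3 -c "
from h import *;where()"
```

```text
t 11.20 block xy mm [   0.3 -101.9] tipz above board 12.6 yawerr 0.000 F_block [ 1.13 -0.65] Fz 0.3 gap 0.000 [ 0.03  0.46  1.61  0.    1.07 -2.24]
```

Now 1 mm rows until the force rises.

>>> move_arm:
  motion: [0,0.1,0,0,1,0,0.1,0,0,1,0,0.1,0,0,1,0,0,0,0,1]

```text
time_s: 11.6
ee_pos: [0.5972, 0.1432, 0.0386]
eef_rot: [-0.343, 0.939, 0.0, -0.0]
ft_force: [0.9, -0.5, 1.1]
finger_gap: 0.0003
gripper_force: 0.7
```

>>> move_arm:
  motion: [0,0.1,0,0,1,0,0,0,0,1]

```text
time_s: 11.8
ee_pos: [0.5966, 0.144, 0.0386]
eef_rot: [-0.343, 0.939, 0.0, -0.0]
ft_force: [0.9, 0.0, 1.0]
finger_gap: 0.0002
gripper_force: 0.7
```

>>> move_arm:
  motion: [0,0.1,0,0,1,0,0,0,0,1]

```text
time_s: 12.0
ee_pos: [0.5959, 0.1447, 0.0385]
eef_rot: [-0.343, 0.939, 0.0, -0.0]
ft_force: [2.7, -0.1, 1.5]
finger_gap: 0.0002
gripper_force: 0.7
```

>>> move_arm:
  motion: [0,0.1,0,0,1,0,0,0,0,1]

```text
time_s: 12.2
ee_pos: [0.5955, 0.1453, 0.0386]
eef_rot: [-0.344, 0.939, -0.0, 0.0]
ft_force: [0.4, -1.9, 1.3]
finger_gap: 0.0005
gripper_force: 1.4
```

>>> move_arm:
  motion: [0,0.1,0,0,1,0,0,0,0,1]

```text
time_s: 12.4
ee_pos: [0.5955, 0.1453, 0.0387]
eef_rot: [-0.343, 0.939, -0.001, 0.001]
ft_force: [3.9, -4.3, -1.3]
finger_gap: 0.0004
gripper_force: 2.9
```

```bash
python3 -c "
from h import *;where()"
```

```text
t 12.40 block xy mm [  0.3 -96.2] tipz above board 12.7 yawerr 0.000 F_block [ 0.21 -5.76] Fz -1.3 gap 0.000 [ 0.04  0.46  1.62 -0.    1.06 -2.23]
```

The pose stalled and the force rose to 5.8 N along -y, so the bar is against the stop. Backing away.

>>> move_arm:
  motion: [0,-0.3,0,0,1,0,-0.7,0,0,1,0,-2,0,0,1,0,-2,0,0,1,0,0,-3,0,1,0,0,-4,0,1,0,0,-4,0,1,0,0,0,0,1]

```text
time_s: 13.2
ee_pos: [0.6321, 0.1069, 0.1561]
eef_rot: [-0.343, 0.939, -0.002, 0.006]
ft_force: [0.4, 0.9, 1.3]
finger_gap: 0.0004
gripper_force: 0.0
```

```bash
python3 -c "
from h import *;where()
cv2.imwrite('pics/w6.png',vision.read_camera('wrist'))"
```

```text
t 13.20 block xy mm [   3.4 -149.2] tipz above board 130.1 yawerr -0.001 F_block [0.87 0.4 ] Fz 1.3 gap 0.000 [-0.02  0.37  1.48  0.    1.28 -2.29]
```

View pics/w6.png

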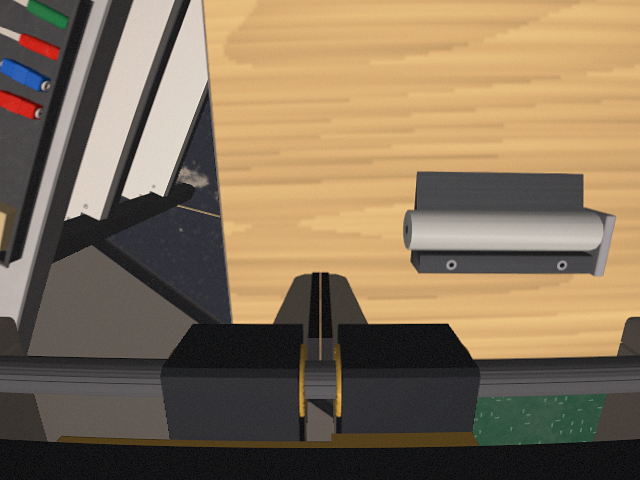

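The bar lies in the groove with its +y end at about (603,230) against the stop plate. Its -y end overhangs slightly at (404,230), and the hand is clear.

```bash
python3 -c "
from station import finish_job
print(finish_job())"
```

```text
the job is handed in; nothing more can be done
None
```

The bar was rolled up the ramp into the groove and pushed up against the end stop, the hand was taken clear, and the job was handed in at about 13 s; the hand-in returned no verdict, and I did not re-check the bystanders at the end, though the arm never worked near them.

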